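# Index a finial blank on the carving stand

## Task

The finial in the indexing stand has its leaf face finished: kick the sprung latch over to its open stop, turn the blank half round (six clicks, either way) so that the opposite face comes to the front, then kick the latch back until it snaps home in its slot. Let the spring carry the latch over, do not force it hard against a stop, and leave everything else on the bench where it lies.

Things in the scene. Friction and masses are not known exactly. Their poses are not given: they have to be found in the camera images.
- stand: Grey cast-iron indexing carving stand, bolted to the bench; base plate 230 x 170 x 14 mm. Origin: on the bench surface, on the vertical axis of the round steel index plate it carries; z is up, x points from that axis towards the latch. The front of the stand is its -x side.
- index_plate: Steel index plate, 152 mm across, its origin and z as the stand's; it turns either way with a click every 30 degrees. A click resists with up to 0.3 N m, most a quarter through, helps after half, and settles by itself within 2 degrees. Round its rim: 12 open slots between 12 lands (tops 62 mm, 62 to 76 mm from the axis). While the latch is locked its tooth stands in a slot and the plate cannot turn.
- latch: Steel over-centre latch, like a bike's kickstand with a tension spring. Origin: its pivot, at (110, 30, 57) mm in the stand's frame; it turns about the stand's x axis. Its 90 mm handle (10 mm rod, ball on the end) leans 28 degrees to the stand's -y side when locked (axes then parallel to the stand's), and 28 degrees to +y when open, each against a fixed stop.
- latch_ball (a point): Centre of the black ball, 24 mm across, on the latch's handle. In the stand's frame (110, -12, 136) mm locked, (110, 72, 136) mm open, 147 mm high half-way. About 9 N sideways here (13 N at 25 mm below) starts it off a stop, falling to nothing at half-way (handle upright, over centre); past that the spring throws it to the other stop by itself.
- tooth (a point): Middle of the latch's tooth, a bar 7 mm wide pointing at the axis, on a side arm 30 mm from the pivot. Locked it lies in the slot at the stand's +x side, at (69, 0, 57) mm in the stand's frame; open it is 25 mm higher and 13 mm to +y. It drops in only if a slot is under it, within about 4 degrees.
- blank_center (a point): Centre, half-way up, of the hexagonal shaft of the limewood finial blank, fixed upright on the index plate's axis, 113 mm above the bench: 50 mm across flats, 74 mm high (z = 76 to 150 mm), a low dome above up to 159 mm. Its axes turn with the blank: -x points out through the leaf face, a flat; flats follow every 60 degrees. Grip it across two opposite flats, in its upper half.
- carved_face (a point): Middle of the one flat with a carved leaf, 25 mm from the axis and 113 mm above the bench. It starts at the front of the stand (stand's -x side, away from the latch) and has to end at the stand's +x side.
- gouge_wide: Bystander: wide gouge, 250 mm long, 28 mm high, lying in front of the stand; origin under its middle.
- wax_tin: Bystander: flat metal tin, 71 mm across, 28 mm high, beside the stand; origin under its centre.
- offcut: Bystander: stepped limewood offcut, 85 x 50 x 38 mm, on the other side of the stand; origin under its centre.
- gouge_small: Bystander: small gouge, 230 mm long, 24 mm high; origin under its middle.
- mallet: Bystander: round carver's mallet lying down, 265 mm long, head 92 mm across; origin under its middle.
- strop: Bystander: flat leather strop on a wooden paddle, 240 x 62 x 18 mm; origin under its middle.
- rosette: Bystander: carved rosette, 104 mm across, 20 mm high; origin under its centre.

How it is judged:
By the outcome, as a careful person would: the job done as asked, in the order asked, and still so for the second after the job is handed in, with the robot touching nothing.
It also fails if it takes over 72 s, if anything falls off the work surface, if the arm or the gripper's body presses on something with over 40 N, if the wrist force passes 120 N, or if a joint passes its speed limit or range.

## Robot

A 6-joint arm with a two-finger parallel gripper is mounted at the origin on the work surface. World frame = base frame: x ahead of the robot, y to its left, z up, the work surface at z = 0. Lengths are in m, angles in rad, forces in N, time in s.
With the tool pointing down it reaches from about 0.35 to 0.775 m from the base axis. Payload 7.3 kg.
Tool frame: the origin (TCP) lies on the centre line of the jaws, within the pads' length; the fingertips stand ahead of it and the grasp point (between the pads) lies 8 mm behind it (tip_reach is the z of the fingertips in the tool frame, in m); z points along the fingers, y is the line along which they close (so a half turn about z gives the same grasp; the last joint's range is limited). The gripper opens to 92 mm and grips with 3 to 60 N. Pads are 19 mm wide; open, the fingers measure 130 mm over their backs; the gripper's body (75 mm by 190 mm) begins 47 mm behind the grasp point.
Start: joints at [-1.33, 0.342, 1.524, -0, 1.275, -0.146], TCP at [0.198, -0.486, 0.198] pointing down, gripper open.
Joint ranges: [-2.53, 2.53], [-0.77, 2.02], [0.04, 2.7], [-1, 4.14], [0.28, 2.66], [-3.11, 3.11]. Speed limits (rad/s): [2.57, 2.57, 3.14, 3.14, 3.14, 3.14].

## Interface

Orientations are given as a rotation vector (axis times angle).
In Python, from cell import * gives the robot as it stands.
- The arm moves only by the tool arm_command, never from a script. Its argument "deltas" is a list of rows, each a list of 2 entries, a list of its own where there are three numbers: the shift along the tool's x, y, z normalised to -1 to 1, where 1 is 25 mm, then the turn, a rotation vector about the tool's x, y, z normalised to -1 to 1, where 1 is 4 degrees. A call has 1 to 5 rows; each row shifts and turns the commanded pose from where the row before left it, along the tool's axes as they then stand; what a row does not reach is not made up. A row lasts 1/8 s, in which the tool goes at most 62.5 mm and 10.7 degrees, less where a joint would pass 70% of its speed; a pose out of reach is approached as far as the arm can. A call with a number of a shift or a turn outside -1 to 1 is refused whole. A call with a gripper value outside its range is refused whole. "jaw" is the opening in per cent of the stroke, from 0 (shut) to 100 (fully open), set as the call begins (left out, the last holds). The fingers move at their own pace and stop on an object; "grip_force" is the grip in N (left out, the last holds). Time passes only in rows, so rows that do not move let the fingers close. It gives the time, the measured TCP pose, the force, the opening and the grip force at its end, in the units of the state.
- observe(): the state, without advancing time (a new reading comes with each control period).
- snapshot(name): name is "side" or "top"; returns a dict with "frame" (480x640x3 uint8, red, green, blue), "z_map" (480x640 float32, m along the optical axis (not along the pixel's ray), 0 where there is no reading), "mtx" (3x3 intrinsics, pixels), "T" (4x4, takes a point from camera to world coordinates). Camera axes: x right, y up, looking along -z (the intrinsics and any distortion apply to the point x, -y, -z); pixel columns grow to the right and rows downward; lengths in m; the calibration is good to about 2 mm. A picture is of the moment at which its call begins.
- sign_off(): hands the job in; it is judged then, once.
Trained networks look in a picture, given as the dict that the camera call returned (one of the last four; its "shot" number tells which), for a name from the list of things; names that differ only in an ending like _2 or _b are one class to them, and where a whole thing is asked for, a point or a joint stands for the part that bears it (a point fixed in the world has none). Each returns a list of dicts, best first, with "score" (0 to 1); they miss things now and then, are a little off and sometimes report something else, mostly with a low value. They report only what shows in the picture. A call takes as long as a camera call.
- spot_in(picture, thing): "box" ([centre column, centre row, width, height] in pixels, round what is visible of it).
- place_of(picture, thing): "location" ([column, row] in pixels: a listed point, or the origin of a listed thing).
The state is a dict: "t": time; "joint_pos": joint angles; "qvel": joint speeds; "tau": joint torques, N m; "tcp_pos": TCP position; "tcp_rot": TCP orientation; "contact_force": force on the tool from outside, world axes, zero at the start; "moment": the same for the moment, N m; "opening": finger opening in m; "grip_force": force on a finger pad.
Only numpy, scipy, OpenCV 4.12 (cv2) and the standard library are available. Lean on these libraries where they do the work, as an engineer would, in place of code of your own. Each camera call takes 0.05 s, during which the arm holds its last target. There are 200 camera calls.

## Working session

There is one attempt and no reset: what is moved stays moved. The work goes in short steps, Python scripts to look and compute and a tool call to move; the robot and the scene stay as the last step left them, time stands still between calls to the robot, and variables do not carry over. Pictures are saved under pics/ and viewed, at most 10 in all, crops included, and the job is handed in when it is done.

Besides the shell and the picture viewer there is one more tool, called after "Emit:" by a JSON object that holds its "op" and its "data". arm_command: Moves the arm, as the interface text tells. Its arguments: {"type":"object","properties":{"deltas":{"type":"array"},"jaw":{"type":"number"},"grip_force":{"type":"number"}},"required":["deltas"]}

```bash
mkdir -p pics; ls
cat > h.py <<'E'
from cell import *
import numpy as np, cv2
from scipy.spatial.transform import Rotation as R
def px2w(s,c,r,z=None):
    """pixel to world; with z: intersect plane, else use depth"""
    K=s["mtx"];T=np.array(s["T"])
    d=np.array([(c-K[0][2])/K[0][0],-(r-K[1][2])/K[1][1],-1.])
    if z is None:
        return T[:3,:3]@(d*s["z_map"][int(round(r)),int(round(c))])+T[:3,3]
    w=T[:3,:3]@d; return T[:3,3]+w*(z-T[2,3])/w[2]
def w2px(s,p):
    T=np.array(s["T"]);q=T[:3,:3].T@(np.array(p)-T[:3,3]);K=s["mtx"]
    return K[0][0]*q[0]/-q[2]+K[0][2],-K[1][1]*q[1]/-q[2]+K[1][2]
def save(s,n): cv2.imwrite(f"pics/{n}.png",s["frame"][:,:,::-1])
E
python3 - <<'E'
from h import *
np.set_printoptions(precision=4,suppress=True)
Z={"stand":0,"latch":.057,"latch_ball":.136,"tooth":.057,"blank_center":.113,"carved_face":.113,"index_plate":0}
print(observe())
for n in("top","side"):
    s=snapshot(n);save(s,n+"0");print(n,s["T"],[k for k in s])
    for t in list(Z)+["gouge_wide","wax_tin","offcut","gouge_small","mallet","strop","rosette"]:
        for d in place_of(s,t)[:1]: print(t,d["score"],d["location"],px2w(s,*d["location"],z=Z.get(t,0)))
E
```

```text
pics
{'t': 0.0, 'joint_pos': array([-1.33  ,  0.3427,  1.525 ,  0.    ,  1.2754, -0.146 ]), 'qvel': array([-0.0015, -0.0001, -0.0004, -0.0026,  0.0002,  0.0001]), 'tau': array([  0.0012, -43.1245, -24.4216,   0.0718,   0.0559,  -0.0001]), 'tcp_pos': array([ 0.198 , -0.4858,  0.1976]), 'tcp_rot': array([-3.0815, -0.6035,  0.0001]), 'contact_force': array([ 0.0076,  0.542 , -0.2792]), 'moment': array([ 0.0309, -0.0138,  0.0055]), 'grip_force': 0.0, 'opening': 0.09177780715448626}
top [[ 0.0037  0.9964 -0.0848  0.4283]
 [-1.      0.004   0.0029  0.0158]
 [ 0.0032  0.0848  0.9964  1.3112]
 [ 0.      0.      0.      1.    ]] ['frame', 'z_map', 'mtx', 'T', 'shot']
stand 0.56 [295.0, 241.8] [0.5391 0.0635 0.    ]
latch 0.6 [311.1, 192.9] [0.6535 0.0232 0.057 ]
latch_ball 0.77 [324.3, 198.1] [ 0.6275 -0.0073  0.136 ]
tooth 0.68 [314.0, 214.6] [0.6005 0.016  0.057 ]
blank_center 0.97 [294.2, 235.1] [0.545  0.0614 0.113 ]
carved_face 0.55 [285.8, 247.2] [0.517  0.0805 0.113 ]
gouge_wide 0.77 [266.5, 301.8] [0.3888 0.1335 0.    ]
wax_tin 0.56 [255.2, 193.8] [0.6608 0.1653 0.    ]
offcut 0.57 [3
[... 470 characters left out ...]
.0697 0.    ]
latch 0.52 [268.7, 256.0] [0.6688 0.0247 0.057 ]
latch_ball 0.62 [279.9, 229.1] [0.6362 0.0001 0.136 ]
tooth 0.75 [288.8, 254.8] [0.6119 0.0145 0.057 ]
blank_center 0.65 [308.1, 246.9] [0.5515 0.0471 0.113 ]
carved_face 0.61 [316.9, 251.0] [0.5254 0.0641 0.113 ]
index_plate 0.68 [307.3, 280.9] [0.5547 0.0589 0.    ]
gouge_wide 0.75 [354.3, 297.4] [0.4171 0.1196 0.    ]
wax_tin 0.62 [264.0, 302.8] [0.6635 0.1621 0.    ]
offcut 0.93 [331.9, 249.3] [ 0.4954 -0.0979  0.    ]
gouge_small 0.65 [369.4, 384.1] [0.3679 0.4269 0.    ]
mallet 0.76 [254.7, 381.5] [0.6402 0.4415 0.    ]
strop 0.78 [375.7, 193.6] [ 0.3667 -0.4342  0.    ]
rosette 0.83 [300.7, 188.2] [ 0.6321 -0.4503  0.    ]
```

```bash
cat >> h.py <<'E'
from scipy.optimize import least_squares
L={"stand":(0,0,0),"latch":(.11,.03,.057),"latch_ball":(.11,-.012,.136),"tooth":(.069,0,.057),"blank_center":(0,0,.113),"carved_face":(-.025,0,.113)}
def st(p,l):
    c,s=np.cos(p[2]),np.sin(p[2]); return np.array([p[0]+c*l[0]-s*l[1],p[1]+s*l[0]+c*l[1],l[2]])
E
python3 - <<'E'
from h import *
S=[snapshot(n) for n in("top","side")]
O=[(s,L[t],d["location"],d["score"],t) for s in S for t in L for d in place_of(s,t)[:1]]
f=lambda p:np.concatenate([(np.array(w2px(s,st(p,l)))-q)*w for s,l,q,w,t in O])
r=least_squares(f,[.547,.06,-.6],loss="soft_l1");print(r.x,np.degrees(r.x[2]));print(np.round(r.fun.reshape(-1,2),1).tolist())
# dome top from depth
s=S[0];c,rr=map(int,w2px(s,st(r.x,(0,0,.155))))
pts=np.array([px2w(s,u,v) for u in range(c-40,c+60) for v in range(rr-60,rr+50) if s["z_map"][v,u]>0])
m=(pts[:,2]>.149)&(np.hypot(*(pts[:,:2]-r.x[:2]).T)<.045);print("dome",pts[m].mean(0),pts[m].max(0),pts[m].min(0),m.sum())
m=(pts[:,2]>.058)&(pts[:,2]<.066)&(np.hypot(*(pts[:,:2]-r.x[:2]).T)<.085);print("plate",pts[m].mean(0),pts[m].max(0),pts[m].min(0))
np.save("p.npy",r.x)
for n,s in zip("ts",S):
    im=s["frame"][:,:,::-1].copy()
    k=[tuple(int(round(v)) for v in w2px(s,st(r.x,l))) for l in L.values()]
    c=k[4];im=cv2.resize(im[c[1]-75:c[1]+75,c[0]-100:c[0]+100],None,fx=4,fy=4,interpolation=2)
    for q in k: cv2.circle(im,((q[0]-c[0]+100)*4,(q[1]-c[1]+75)*4),5,(0,0,255),1)
    cv2.imwrite(f"pics/{n}1.png",im)
E
```

```text
[ 0.54322683  0.06122438 -0.56669801] -32.46940451653079
[[-0.4, -1.4], [0.1, -1.4], [0.6, -2.6], [-1.6, 0.9], [-1.1, -0.7], [1.5, -0.6], [1.4, -4.4], [2.5, -0.0], [0.1, -0.6], [2.6, 1.0], [1.7, 3.1], [0.7, 0.5]]
dome [0.54260936 0.06218933 0.15502164] [0.570824   0.08722691 0.16378764] [0.51702681 0.03807786 0.14901701] 370
plate [0.54271764 0.06148731 0.06222698] [0.61845611 0.13831633 0.06599602] [ 0.46868256 -0.01300167  0.0580299 ]
```

View pics/t1.png

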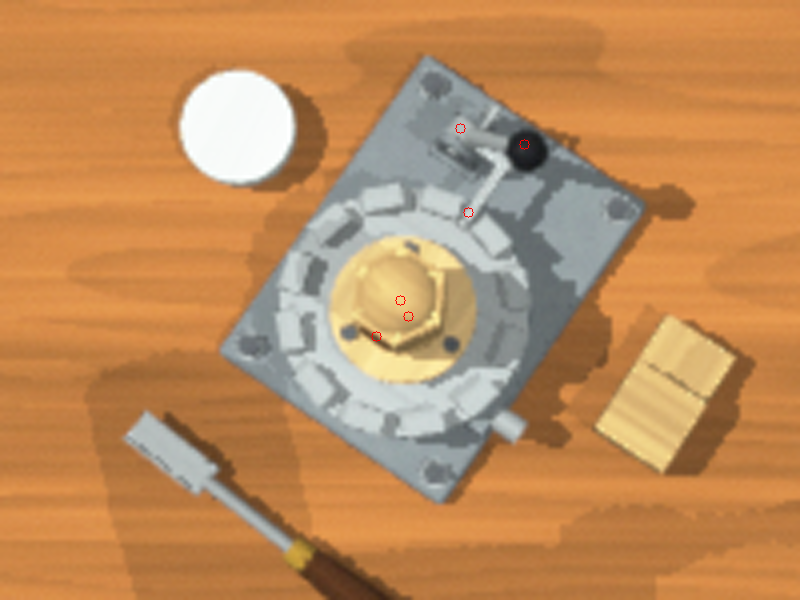

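View pics/s1.png

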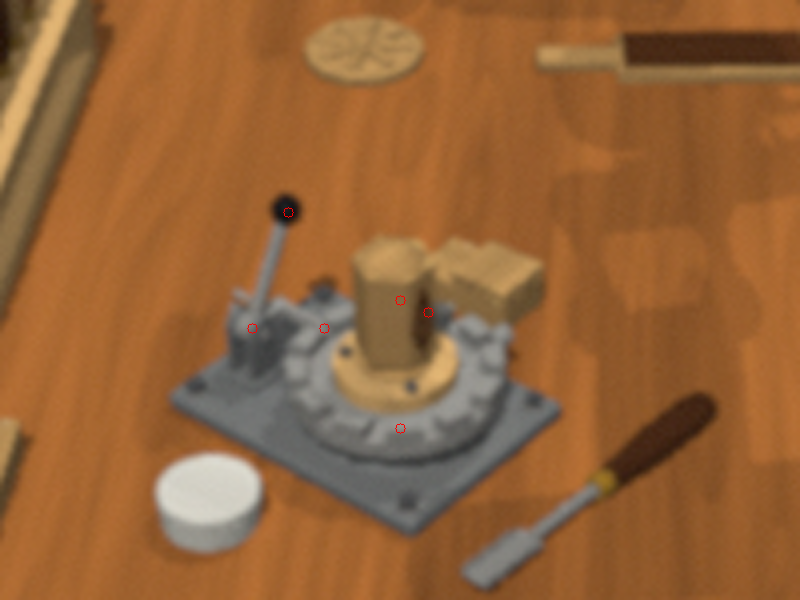

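View pics/top0.png

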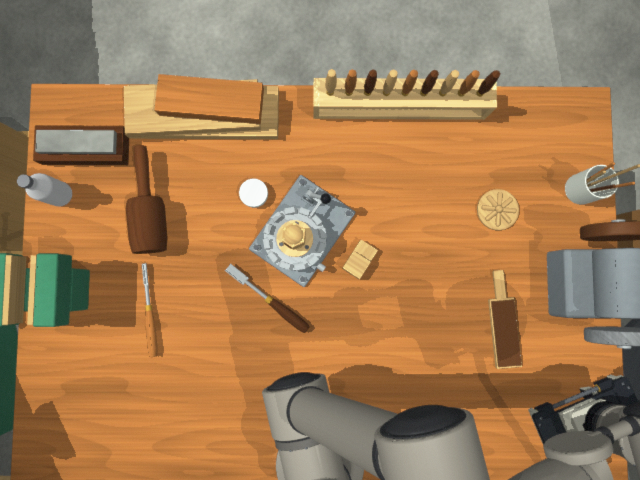

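Emit:
{"op": "arm_command", "data": {"deltas": [[[1,0,0],[0,0,-1]],[[1,0,0],[0,0,-1]],[[1,0,0],[0,0,-1]],[[1,0,0],[0,0,-1]],[[1,0,0],[0,0,-1]]], "jaw": 0}}

```text
t: 2.82
tcp_pos: [0.3063, -0.4233, 0.1983]
tcp_rot: [2.93, 1.133, -0.0]
contact_force: [0.4, -0.1, -0.7]
opening: 0.0467
grip_force: 0.0
```

```bash
cat >> h.py <<'E'
P=np.array([.543,.0617,np.radians(-34.6)])
def go(x,y,z,yaw):
    """units to a target: stand-frame x,y (mm), world z (mm), tool-x yaw in stand frame (deg); shift given in the frame AFTER the turn"""
    o=observe();Rm=R.from_rotvec(o["tcp_rot"])
    T=R.from_euler("ZX",[np.degrees(P[2])+yaw,180],degrees=True)
    t=st(P,(x/1e3,y/1e3,z/1e3))
    c,s=np.cos(P[2]),np.sin(P[2]);d=o["tcp_pos"]-[P[0],P[1],0]
    print("t",round(o["t"],2),"now local mm",np.round(1e3*np.array([c*d[0]+s*d[1],-s*d[0]+c*d[1],d[2]]),1),"F",np.round(o["contact_force"],1),"j6",round(o["joint_pos"][5],2),"open",round(o["opening"],4),"gf",o["grip_force"])
    print("turn",np.round(np.degrees((Rm.inv()*T).as_rotvec())/4,2),"shift",np.round(T.inv().apply(t-o["tcp_pos"])/.025,2))
E
python3 -c "
from h import *
import cell;print([k for k in dir(cell) if k[0]!='_'],globals().get('tip_reach'))
go(110,-54,200,90)"
```

```text
['PlanningError', 'observe', 'place_of', 'sign_off', 'snapshot', 'spot_in', 'tip_reach'] 0.011
t 2.83 now local mm [  80.5 -533.6  198.3] F [ 0.4 -0.1 -0.7] j6 -0.26 open 0.0467 gf 0.0
turn [ 0.    0.   -3.28] shift [19.18  1.18 -0.07]
```

Emit:
{"op": "arm_command", "data": {"deltas": [[[1,0.2,0],[0,0,-1]],[[1,0.1,0],[0,0,-1]],[[1,0,0],[0,0,-1]],[[1,0,0],[0,0,-0.3]],[[1,0,0],[0,0,0]]]}}

```text
t: 3.45
tcp_pos: [0.392, -0.3337, 0.1983]
tcp_rot: [2.782, 1.46, 0.0]
contact_force: [0.0, -0.2, -0.4]
opening: 0.0011
grip_force: 0.0
```

Emit:
{"op": "arm_command", "data": {"deltas": [[[1,0,0],[0,0,0]],[[1,0,0],[0,0,0]],[[1,0,0],[0,0,0]],[[1,0,0],[0,0,0]],[[1,0,0],[0,0,0]]]}}

```text
t: 4.08
tcp_pos: [0.463, -0.2308, 0.1984]
tcp_rot: [2.782, 1.459, 0.0]
contact_force: [0.3, 0.2, 0.6]
opening: 0.0007
grip_force: 0.0
```

Emit:
{"op": "arm_command", "data": {"deltas": [[[1,0,0],[0,0,0]],[[1,0,0],[0,0,0]],[[1,0,0],[0,0,0]],[[1,0,0],[0,0,0]],[[1,0,0],[0,0,0]]]}}

```text
t: 4.7
tcp_pos: [0.534, -0.1279, 0.1983]
tcp_rot: [2.782, 1.459, 0.0]
contact_force: [0.4, -0.4, -0.1]
opening: 0.0003
grip_force: 0.0
```

```bash
python3 -c "
from h import *
go(110,-54,138,90)"
```

```text
t 4.7 now local mm [ 100.3 -161.2  198.3] F [ 0.4 -0.4 -0.1] j6 0.23 open 0.0003 gf 0.0
turn [ 0.    0.   -0.01] shift [4.29 0.39 2.41]
```

Emit:
{"op": "arm_command", "data": {"deltas": [[[1,0.2,0],[0,0,0]],[[1,0.2,0.7],[0,0,0]],[[1,0,1],[0,0,0]],[[1,0,1],[0,0,0]],[[0.3,0,0],[0,0,0]]]}}

```text
t: 5.32
tcp_pos: [0.602, -0.0446, 0.1288]
tcp_rot: [-2.778, -1.46, 0.005]
contact_force: [-0.1, -0.5, 0.8]
opening: 0.0003
grip_force: 0.0
```

Run:
```python
from h import *
go(110,-33,131,90)
for n in("top","side"):
    s=snapshot(n);c=[int(v) for v in w2px(s,st(P,(.06,-.02,.12)))]
    im=cv2.resize(s["frame"][c[1]-75:c[1]+75,c[0]-75:c[0]+75,::-1],(400,400),interpolation=2)
    try: A=np.hstack([A,im])
    except NameError: A=im
cv2.imwrite("pics/c2.png",A)
```

```text
t 5.33 now local mm [108.9 -54.  128.8] F [-0.1 -0.5  0.8] j6 0.4 open 0.0003 gf 0.0
turn [-0.06  0.03  0.01] shift [ 0.84  0.04 -0.09]
```

View pics/c2.png

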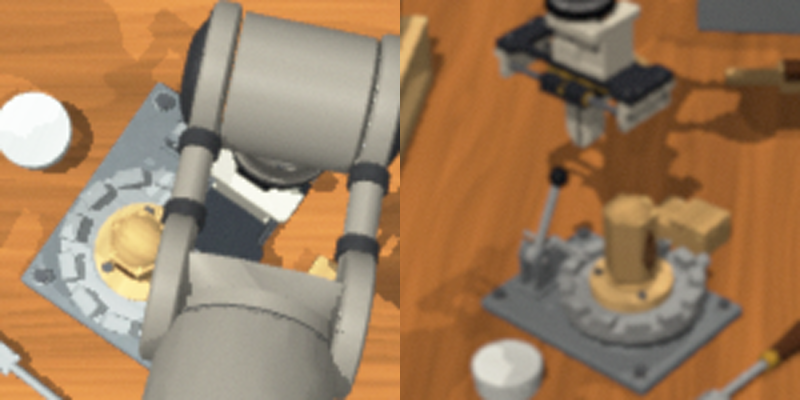

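Emit:
{"op": "arm_command", "data": {"deltas": [[[0.7,0,0],[0,0,0]],[[0.4,0,0],[0,0,0]],[[0.4,0,0],[0,0,0]],[[0.4,0,0],[0,0,0]],[[0.4,0,0],[0,0,0]]]}}

```text
t: 6.05
tcp_pos: [0.6359, 0.002, 0.1308]
tcp_rot: [2.782, 1.459, -0.0]
contact_force: [-0.9, -0.1, 0.7]
opening: 0.0004
grip_force: 0.0
```

Emit:
{"op": "arm_command", "data": {"deltas": [[[0.2,0,0],[0,0,0]],[[0.2,0,0],[0,0,0]]]}}

```text
t: 6.3
tcp_pos: [0.6414, 0.0099, 0.1307]
tcp_rot: [2.782, 1.459, -0.0]
contact_force: [1.1, 0.3, -0.5]
opening: 0.0005
grip_force: 0.0
```

Run:
```python
from h import *
go(110,-33,131,90)
for n in("side",):
    s=snapshot(n);c=[int(v) for v in w2px(s,st(P,(.06,-.02,.12)))]
    cv2.imwrite("pics/c3.png",cv2.resize(s["frame"][c[1]-75:c[1]+75,c[0]-75:c[0]+75,::-1],(400,400),interpolation=2))
```

```text
t 6.3 now local mm [110.4  13.2 130.7] F [ 1.1  0.3 -0.5] j6 0.5 open 0.0005 gf 0.0
turn [-0.    0.   -0.01] shift [-1.85 -0.02 -0.01]
```

View pics/c3.png

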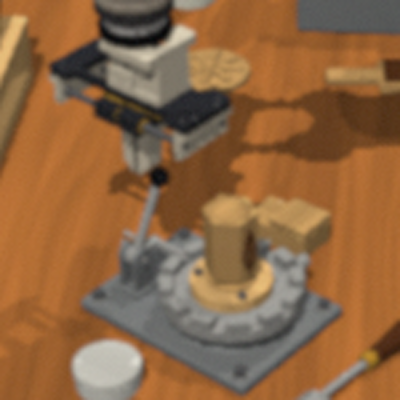

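Run:
```python
from h import *
s=snapshot("side");c=[int(v) for v in w2px(s,st(P,(.06,-.02,.12)))]
o=observe()
print("ctr",c)
for n,l in dict(lock=(.11,-.012,.136),open=(.11,.072,.136),mid=(.11,.03,.147),piv=(.11,.03,.057)).items(): print(n,(np.array(w2px(s,st(P,l)))-c+75)*400/150)
t=o["tcp_pos"]-[0,0,.011];print("tip",(np.array(w2px(s,t))-c+75)*400/150)
for u,v in((158,177),(140,162),(158,172),(150,185)):
    w=px2w(s,u*150/400+c[0]-75,v*150/400+c[1]-75);d=w-[P[0],P[1],0];cc,ss=np.cos(P[2]),np.sin(P[2]);print(u,v,w,"local",cc*d[0]+ss*d[1],-ss*d[0]+cc*d[1])
print([(d["location"],d["score"]) for d in place_of(s,"latch_ball")[:3]])
```

```text
ctr [298, 236]
lock [162.00181118 176.24302161]
open [107.18586951 212.12298097]
mid [134.47029672 185.33313283]
piv [138.74277974 253.71137379]
tip [146.22960987 199.26038907]
158 177 [0.62785789 0.00840881 0.1481161 ] local 0.1001106827885388 0.004320103288219759
140 162 [0.64288978 0.02592167 0.17826293] local 0.10253941211316905 0.027271345574920787
158 172 [0.6281439  0.00508492 0.15220672] local 0.10223356393938826 0.0017464974854415546
150 185 [ 0.67030104 -0.18177265  0.00277206] local 0.2430405326888554 -0.12812409197601762
[([283.8, 227.2], 0.64), ([369.2, 384.2], 0.43)]
```

Run:
```python
from h import *
s=snapshot("side");o=observe();print(o["tcp_pos"],R.from_rotvec(o["tcp_rot"]).as_matrix()[:,2])
im=s["frame"][150:270,220:380,::-1].copy()
im=cv2.resize(im,None,fx=5,fy=5,interpolation=2)
t=o["tcp_pos"]
for dz,col in((-.011,(0,0,255)),(0,(0,255,0)),(.055,(255,0,0)),(.1,(255,255,0))):
    q=np.array(w2px(s,t+[0,0,dz]));cv2.circle(im,tuple(int(v) for v in (q-[220,150])*5),5,col,2)
cv2.imwrite("pics/c4.png",im)
for r in range(160,250,6):
  print(r,[ (c,np.round(px2w(s,c,r)*1000).astype(int).tolist()) for c in range(270,292,5) if s["z_map"][r,c]>0])
```

```text
[0.64120262 0.00955921 0.13076796] [-1.54206876e-04 -2.04021173e-04 -9.99999967e-01]
160 [(270, [643, 51, 384]), (275, [631, 48, 383]), (280, [620, 34, 376]), (285, [609, 25, 372]), (290, [691, -617, 20])]
166 [(270, [644, 50, 366]), (275, [631, 51, 367]), (280, [620, 40, 362]), (285, [608, 35, 360]), (290, [691, -608, 0])]
172 [(270, [646, 44, 345]), (275, [633, 42, 345]), (280, [622, 33, 340]), (285, [610, 26, 337]), (290, [599, 9, 327])]
178 [(270, [646, 49, 330]), (275, [634, 43, 327]), (280, [622, 39, 326]), (285, [609, 38, 326]), (290, [597, 31, 322])]
184 [(270, [651, 29, 300]), (275, [632, 62, 320]), (280, [618, 68, 325]), (285, [608, 50, 315]), (290, [597, 35, 306])]
190 [(270, [651, 34, 285]), (275, [637, 40, 289]), (280, [621, 51, 297]), (285, [608, 54, 299]), (290, [597, 41, 291])]
196 [(270, [652, 34, 266]), (275, [636, 49, 276]), (280, [623, 46, 275]), (285, [609, 50, 278]), (290, [598, 38, 271])]
202 [(270, [653, 32, 246]), (275, [639, 40, 252]), (280, [623, 53, 261]), (285, [609, 57, 264]), (290, [595, 59, 266])]
208 [(270, [652, 47, 237]), (275, [637, 55, 242]), (280, [623, 56, 244]), (285, [615, 25, 224]), (290, [590, 98, 272])]
214 [(270, [661, 3, 188]), (275, [643, 25, 203]), (280, [629, 26, 205]), (285, [665, -279, 2]), (290, [592, 90, 249])]
220 [(270, [661, 11, 173]), (275, [644, 24, 182]), (280, [630, 24, 183]), (285, [660, -244, 1]), (290, [594, 82, 224])]
226 [(270, [704, -204, 3]), (275, [646, 22, 161]), (280, [636, -4, 144]), (285, [622, -2, 146]), (290, [639, -208, 4])]
232 [(270, [698, -170, 3]), (275, [682, -170, 4]), (280, [636, 2, 127]), (285, [651, -178, 0]), (290, [633, -164, 11])]
238 [(270, [695, -148, -4]), (275, [678, -140, 3]), (280, [635, 12, 113]), (285, [646, -140, 4]), (290, [631, -143, 3])]
244 [(270, [688, -103, 5]), (275, [673, -109, 2]), (280, [657, -106, 5]), (285, [641, -107, 5]), (290, [627, -113, 2])]
```

View pics/c4.png

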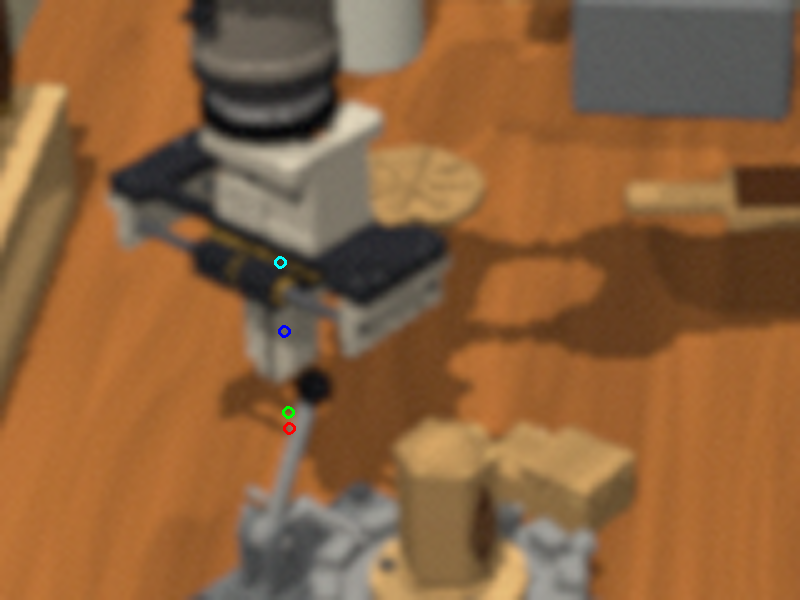

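Emit:
{"op": "arm_command", "data": {"deltas": [[[0,0,-1],[0,0,0]],[[-1,0,0],[0,0,0]],[[-1,0,0],[0,0,0]],[[-0.9,0,1],[0,0,0]],[[0,0,0.9],[0,0,0]]]}}

```text
t: 7.12
tcp_pos: [0.5993, -0.0517, 0.1082]
tcp_rot: [2.783, 1.456, 0.0]
contact_force: [-0.1, 0.3, 0.2]
opening: 0.0006
grip_force: 0.0
```

Run:
```python
from h import *
go(110,-33,107,90)
s=snapshot("side");t=observe()["tcp_pos"]
u,v=w2px(s,t);u,v=int(u),int(v)
pts=np.array([px2w(s,a,b) for a in range(u-30,u+30) for b in range(v-60,v+30) if s["z_map"][b,a]>0])
m=(np.hypot(*(pts[:,:2]-t[:2]).T)<.03)&(pts[:,2]>.02);q=pts[m]
for z in np.arange(.06,.25,.01):
    k=q[(q[:,2]>=z)&(q[:,2]<z+.01)]
    if len(k): print(round(z,2),len(k),np.round(k.mean(0)*1000).astype(int))
```

```text
t 7.12 now local mm [110.7 -61.4 108.2] F [-0.1  0.3  0.2] j6 0.39 open 0.0006 gf 0.0
turn [ 0.01  0.   -0.04] shift [ 1.14 -0.03  0.05]
0.13 1 [605 -46 138]
0.14 19 [606 -42 146]
0.15 38 [600 -42 155]
0.16 39 [600 -42 165]
0.17 40 [598 -41 175]
0.18 28 [600 -39 184]
0.19 5 [588 -29 193]
0.2 8 [579 -32 205]
0.21 4 [577 -32 212]
0.22 24 [613 -33 226]
0.23 21 [612 -31 236]
0.24 21 [611 -28 245]
```

Emit:
{"op": "arm_command", "data": {"deltas": [[[0,0,0.7],[0,0,0]],[[0.6,0,0],[0,0,0]],[[0.4,0,0],[0,0,0]],[[0.2,0,0],[0,0,0]],[[0.2,0,0],[0,0,0]]]}}

```text
t: 7.8
tcp_pos: [0.6191, -0.0239, 0.093]
tcp_rot: [2.778, 1.459, -0.007]
contact_force: [-10.6, -12.2, 14.2]
opening: 0.0005
grip_force: 8.9
```

Run:
```python
from h import *
go(110,-33,107,90)
s=snapshot("side")
cv2.imwrite("pics/c5.png",cv2.resize(s["frame"][170:270,220:340,::-1],None,fx=5,fy=5,interpolation=2))
```

```text
t 7.8 now local mm [111.3 -27.2  93. ] F [-10.6 -12.2  14.2] j6 0.45 open 0.0005 gf 8.901788145303726
turn [0.03 0.08 0.  ] shift [-0.23 -0.05 -0.56]
```

View pics/c5.png

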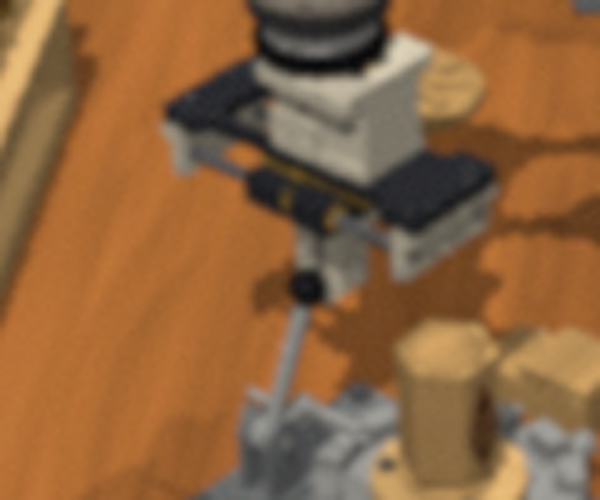

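Emit:
{"op": "arm_command", "data": {"deltas": [[[-0.8,0,0],[0,0,0]],[[0,0,0.6],[0,0,0]],[[0.4,0,0],[0,0,0]],[[0.3,0,0],[0,0,0]],[[0.2,0,0],[0,0,0]]]}}

```text
t: 8.48
tcp_pos: [0.621, -0.0207, 0.0772]
tcp_rot: [2.779, 1.459, -0.005]
contact_force: [-9.2, -11.1, 11.6]
opening: 0.0002
grip_force: 7.4
```

Emit:
{"op": "arm_command", "data": {"deltas": [[[0.3,0,0],[0,0,0]],[[0.3,0,0],[0,0,0]],[[0.3,0,0],[0,0,0]]]}}

```text
t: 8.85
tcp_pos: [0.635, -0.0005, 0.0767]
tcp_rot: [2.78, 1.459, 0.001]
contact_force: [-0.6, -2.5, 3.4]
opening: 0.0006
grip_force: 1.8
```

Emit:
{"op": "arm_command", "data": {"deltas": [[[0.3,0,0],[0,0,0]],[[0.2,0,0],[0,0,0]],[[0,0,0],[0,0,0]],[[-0.5,0,0],[0,0,0]],[[-1,0,0],[0,0,0]]]}}

```text
t: 9.48
tcp_pos: [0.6194, -0.0215, 0.0755]
tcp_rot: [-2.781, -1.461, 0.0]
contact_force: [0.1, -0.3, 1.0]
opening: 0.0003
grip_force: 0.0
```

Run:
```python
from h import *
go(110,-33,107,90)
s=snapshot("side")
print([(d["location"],d["score"]) for d in place_of(s,"latch_ball")[:3]],w2px(s,st(P,(.11,.072,.136))),w2px(s,st(P,(.11,-.012,.136))))
t=observe()["tcp_pos"];u,v=[int(a) for a in w2px(s,t)]
pts=np.array([px2w(s,a,b) for a in range(u-30,u+30) for b in range(v-60,v+40) if s["z_map"][b,a]>0])
q=pts[(np.hypot(*(pts[:,:2]-t[:2]).T)<.03)&(pts[:,2]>.02)]
print(np.round(np.percentile(q[:,2],[0,1,3,10])*1e3))
```

```text
t 9.47 now local mm [110.1 -25.1  75.5] F [ 0.1 -0.3  1. ] j6 0.45 open 0.0003 gf 0.0
turn [-0.    0.    0.01] shift [-0.31 -0.01 -1.26]
[([263.3, 240.2], 0.46)] (np.float64(263.1947010659031), np.float64(240.54611786524035)) (np.float64(283.750679191962), np.float64(227.09113310483383))
[ 22.  82. 110. 119.]
```

Emit:
{"op": "arm_command", "data": {"deltas": [[[0,0,-1],[0,0,1]],[[0,0,-1],[0,0,1]],[[0,0,-1],[0,0,1]],[[0,0,-1],[0,0,1]],[[0,0,0],[0,0,1]]]}}

```text
t: 10.2
tcp_pos: [0.6212, -0.0214, 0.1784]
tcp_rot: [2.993, 0.95, 0.007]
contact_force: [-0.8, 0.3, 0.4]
opening: 0.0001
grip_force: 0.0
```

Emit:
{"op": "arm_command", "data": {"deltas": [[[0,0,0],[0,0,1]],[[0,0,0],[0,0,1]],[[0,0,0],[0,0,1]],[[0,0,0],[0,0,1]],[[0,0,0],[0,0,1]]], "jaw": 100}}

```text
t: 10.82
tcp_pos: [0.6199, -0.0212, 0.1758]
tcp_rot: [-3.114, -0.416, -0.0]
contact_force: [-0.5, -1.0, -0.4]
opening: 0.0459
grip_force: 0.0
```

```bash
python3 -c "
from h import *
go(0,0,175,30)"
```

```text
t 10.82 now local mm [110.4 -24.5 175.8] F [-0.5 -1.  -0.4] j6 1.15 open 0.0459 gf 0.0
turn [-0.   -0.    4.95] shift [-3.33 -3.06  0.03]
```

Emit:
{"op": "arm_command", "data": {"deltas": [[[0,0,0],[0,0,1]],[[0,0,0],[0,0,1]],[[0,0,0],[0,0,1]],[[0,0,0],[0,0,1]],[[0,0,0],[0,0,0.95]]]}}

```text
t: 11.45
tcp_pos: [0.6199, -0.0212, 0.1758]
tcp_rot: [-3.139, 0.126, -0.0]
contact_force: [-0.1, 0.5, -0.4]
opening: 0.0911
grip_force: 0.0
```

Emit:
{"op": "arm_command", "data": {"deltas": [[[-1,-1,0],[0,0,0]],[[-1,-1,0],[0,0,0]],[[-1,-1,0],[0,0,0]],[[-0.3,-0.1,0],[0,0,0]],[[0,0,0],[0,0,0]]]}}

```text
t: 12.08
tcp_pos: [0.5439, 0.0622, 0.1761]
tcp_rot: [3.139, -0.121, 0.001]
contact_force: [-0.6, -0.7, 0.5]
opening: 0.0915
grip_force: 0.0
```

Run:
```python
from h import *
go(0,0,110,30)
s=snapshot("side")
t=observe()["tcp_pos"];u,v=[int(a) for a in w2px(s,t)]
cv2.imwrite("pics/c6.png",cv2.resize(s["frame"][v-70:v+70,u-80:u+80,::-1],None,fx=4,fy=4,interpolation=2))
pts=np.array([px2w(s,a,b) for a in range(u-40,u+40) for b in range(v-60,v+40) if s["z_map"][b,a]>0])
l=(pts-[P[0],P[1],0])
q=pts[(np.hypot(*l[:,:2].T)<.08)&(pts[:,2]>.165)]
for z in np.arange(.165,.26,.01):
    k=q[(q[:,2]>=z)&(q[:,2]<z+.01)]
    if len(k): print(round(z,3),len(k),np.round(k.min(0)*1000).astype(int),np.round(k.max(0)*1000).astype(int))
```

```text
t 12.07 now local mm [  0.4   1.  176.1] F [-0.6 -0.7  0.5] j6 1.62 open 0.0915 gf 0.0
turn [ 0.   -0.01  0.04] shift [-0.03  0.02  2.65]
0.195 1 [559 109 203] [559 109 203]
0.205 12 [538 112 208] [560 123 215]
0.215 22 [537 108 215] [558 128 225]
0.225 31 [537 114 225] [560 131 235]
0.235 27 [531  13 235] [559 133 244]
0.245 33 [529   4 246] [559 137 255]
0.255 4 [529  12 255] [550 131 257]
```

View pics/c6.png

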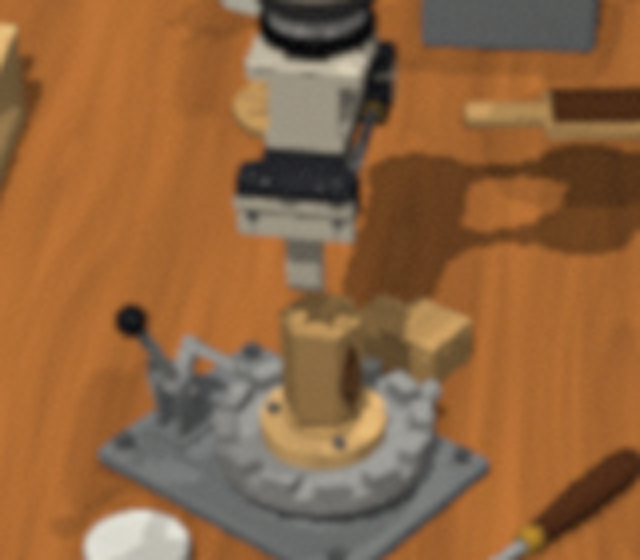

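Emit:
{"op": "arm_command", "data": {"deltas": [[[0,0,1],[0,0,0]],[[0,0,1],[0,0,0]],[[0,0,0.9],[0,0,0]],[[0,0,0],[0,0,0]]]}}

```text
t: 12.62
tcp_pos: [0.5432, 0.0615, 0.1016]
tcp_rot: [3.139, -0.124, -0.006]
contact_force: [-0.8, -0.2, 0.5]
opening: 0.0923
grip_force: 0.0
```

Emit:
{"op": "arm_command", "data": {"deltas": [[[0,0,0.3],[0,0,0]],[[0,0,0.3],[0,0,0]],[[0,0,0.3],[0,0,0]]]}}

```text
t: 13.0
tcp_pos: [0.544, 0.0624, 0.0807]
tcp_rot: [3.139, -0.122, 0.001]
contact_force: [0.3, 0.1, 0.4]
opening: 0.0919
grip_force: 0.0
```

No contact, as the cameras predicted. Close on the blank.

Emit:
{"op": "arm_command", "data": {"deltas": [[[0,0,0],[0,0,0]],[[0,0,0],[0,0,0]],[[0,0,0],[0,0,0]],[[0,0,0],[0,0,0]],[[0,0,0],[0,0,0]]], "jaw": 0, "grip_force": 40}}

```text
t: 13.62
tcp_pos: [0.5439, 0.0633, 0.081]
tcp_rot: [-3.138, 0.122, -0.001]
contact_force: [0.4, 5.4, -1.6]
opening: 0.0496
grip_force: 40.0
```

Emit:
{"op": "arm_command", "data": {"deltas": [[[0,0,0],[0,0,0]],[[0,0,0],[0,0,0]]]}}

```text
t: 13.88
tcp_pos: [0.5439, 0.0633, 0.0809]
tcp_rot: [-3.138, 0.121, -0.001]
contact_force: [0.4, 5.3, -0.2]
opening: 0.0499
grip_force: 40.0
```

```bash
python3 -c "
from h import *
go(0,0,81,30);print(observe()['moment'])"
```

```text
t 13.88 now local mm [-0.2  1.8 80.9] F [ 0.4  5.3 -0.2] j6 1.62 open 0.0499 gf 39.98817801475525
turn [-0.02 -0.01  0.04] shift [-0.03  0.07 -0.  ]
[ 0.58844079 -0.02825767 -0.02034189]
```

Emit:
{"op": "arm_command", "data": {"deltas": [[[0,-0.04,0],[0,0,-1]],[[0,0,0],[0,0,-1]],[[0,0,0],[0,0,-1]],[[0,0,0],[0,0,-1]],[[0,0,0],[0,0,-1]]], "grip_force": 50}}

```text
t: 14.5
tcp_pos: [0.5439, 0.0629, 0.0809]
tcp_rot: [3.112, 0.428, 0.0]
contact_force: [0.9, -2.3, 1.1]
opening: 0.0494
grip_force: 50.0
```

```bash
python3 -c "
from h import *
go(0,0,81,30);print(observe()['moment'])"
```

```text
t 14.5 now local mm [ 0.1  1.5 80.9] F [ 0.9 -2.3  1.1] j6 1.27 open 0.0494 gf 49.996939301490784
turn [ 0.01 -0.    5.07] shift [-0.03  0.05 -0.  ]
[0.3673433  0.07171773 0.11869387]
```

Turning well; 40 rows remain.

Emit:
{"op": "arm_command", "data": {"deltas": [[[0,0,0],[0,0,-1]],[[0,0,0],[0,0,-1]],[[0,0,0],[0,0,-1]],[[0,0,0],[0,0,-1]],[[0,0,0],[0,0,-1]]]}}

```text
t: 15.12
tcp_pos: [0.5441, 0.0626, 0.081]
tcp_rot: [2.99, 0.961, 0.0]
contact_force: [1.2, -3.3, 0.9]
opening: 0.0496
grip_force: 50.0
```

Emit:
{"op": "arm_command", "data": {"deltas": [[[0,0,0],[0,0,-1]],[[0,0,0],[0,0,-1]],[[0,0,0],[0,0,-1]],[[0,0,0],[0,0,-1]],[[0,0,0],[0,0,-1]]]}}

```text
t: 15.75
tcp_pos: [0.5444, 0.0623, 0.0809]
tcp_rot: [2.777, 1.466, 0.0]
contact_force: [3.5, -5.2, -0.5]
opening: 0.05
grip_force: 50.0
```

Emit:
{"op": "arm_command", "data": {"deltas": [[[0,0,0],[0,0,-1]],[[0,0,0],[0,0,-1]],[[0,0,0],[0,0,-1]],[[0,0,0],[0,0,-1]],[[0,0,0],[0,0,-1]]]}}

```text
t: 16.38
tcp_pos: [0.5447, 0.0621, 0.0809]
tcp_rot: [2.48, 1.926, 0.0]
contact_force: [5.2, -4.6, -0.4]
opening: 0.0498
grip_force: 50.0
```

```bash
python3 -c "
from h import *
go(0,0,81,210);print(observe()['moment'])"
```

```text
t 16.38 now local mm [ 1.2  1.3 80.9] F [ 5.2 -4.6 -0.4] j6 0.23 open 0.0498 gf 50.00670611858368
turn [  0.     0.03 -24.93] shift [ 0.07 -0.02 -0.  ]
[-0.12676251  0.36545416  0.16275656]
```

Emit:
{"op": "arm_command", "data": {"deltas": [[[0,0,0],[0,0,-1]],[[0,0,0],[0,0,-1]],[[0,0,0],[0,0,-1]],[[0,0,0],[0,0,-1]],[[0,0,0],[0,0,-1]]]}}

```text
t: 17.0
tcp_pos: [0.5452, 0.0621, 0.081]
tcp_rot: [2.108, 2.326, 0.001]
contact_force: [7.8, -4.2, -2.0]
opening: 0.0497
grip_force: 50.0
```

Emit:
{"op": "arm_command", "data": {"deltas": [[[0,0,0],[0,0,-1]],[[0,0,0],[0,0,-1]],[[0,0,0],[0,0,-1]],[[0,0,0],[0,0,-1]],[[0,0,0],[0,0,-1]]]}}

```text
t: 17.62
tcp_pos: [0.5456, 0.0622, 0.081]
tcp_rot: [1.67, 2.657, 0.0]
contact_force: [9.1, -4.0, -2.2]
opening: 0.0497
grip_force: 50.0
```

Emit:
{"op": "arm_command", "data": {"deltas": [[[0,0,0],[0,0,-1]],[[0,0,0],[0,0,-1]],[[0,0,0],[0,0,-1]],[[0,0,0],[0,0,-1]],[[0,0,0],[0,0,-1]]]}}

```text
t: 18.25
tcp_pos: [0.5459, 0.0624, 0.081]
tcp_rot: [1.183, 2.906, -0.0]
contact_force: [10.1, -1.5, -4.3]
opening: 0.0496
grip_force: 50.0
```

Emit:
{"op": "arm_command", "data": {"deltas": [[[0,0,0],[0,0,-1]],[[0,0,0],[0,0,-1]],[[0,0,0],[0,0,-1]],[[0,0,0],[0,0,-1]],[[0,0,0],[0,0,-1]]]}}

```text
t: 18.88
tcp_pos: [0.5462, 0.0628, 0.081]
tcp_rot: [0.662, 3.066, 0.0]
contact_force: [10.7, 0.6, -4.5]
opening: 0.0499
grip_force: 50.0
```

```bash
python3 -c "
from h import *
go(0,0,81,210);print(observe()['moment'])"
```

```text
t 18.88 now local mm [ 2.   2.7 81. ] F [10.7  0.6 -4.5] j6 -1.17 open 0.0499 gf 49.98238563537598
turn [ 0.    0.07 -4.94] shift [ 0.12 -0.05 -0.  ]
[-0.49371588 -0.65983778 -0.31116766]
```

Emit:
{"op": "arm_command", "data": {"deltas": [[[0,0,0],[0,0,-1]],[[0,0,0],[0,0,-1]],[[0,0,0],[0,0,-1]],[[0,0,0],[0,0,-1]],[[0,0,0],[0,0,-1]]]}}

```text
t: 19.5
tcp_pos: [0.5463, 0.0632, 0.081]
tcp_rot: [0.118, 3.135, -0.0]
contact_force: [10.6, 2.1, -5.5]
opening: 0.0499
grip_force: 50.0
```

Emit:
{"op": "arm_command", "data": {"deltas": [[[0,0,0],[0,0,0]],[[0,0,0],[0,0,0]],[[0,0,0],[0,0,0]],[[0,0,0],[0,0,0]]], "jaw": 100}}

```text
t: 20.0
tcp_pos: [0.5437, 0.0634, 0.0808]
tcp_rot: [-0.122, -3.139, 0.0]
contact_force: [-0.9, 0.7, 1.1]
opening: 0.0852
grip_force: 0.0
```

```bash
python3 -c "
from h import *
go(0,0,81,210);print(observe()['moment'])"
```

```text
t 20.0 now local mm [-0.4  1.8 80.8] F [-0.9  0.7  1.1] j6 -1.52 open 0.0852 gf 0.0
turn [-0.   -0.    0.04] shift [ 0.02 -0.07 -0.01]
[ 0.06860316 -0.15062663  0.01341738]
```

Emit:
{"op": "arm_command", "data": {"deltas": [[[0,0,-1],[0,0,0]],[[0,0,-1],[0,0,0]],[[0,0,-1],[0,0,0]],[[0,0,-1],[0,0,0]],[[0,0,0],[0,0,-1]]]}}

```text
t: 20.62
tcp_pos: [0.5449, 0.0634, 0.1831]
tcp_rot: [0.01, 3.137, -0.0]
contact_force: [0.1, 0.5, -0.2]
opening: 0.0919
grip_force: 0.0
```

Emit:
{"op": "arm_command", "data": {"deltas": [[[0,0,0],[0,0,-1]],[[0,0,0],[0,0,-1]],[[0,0,0],[0,0,-1]],[[0,0,0],[0,0,-1]],[[0,0,0],[0,0,-1]]], "jaw": 0}}

```text
t: 21.25
tcp_pos: [0.5437, 0.0635, 0.1808]
tcp_rot: [0.537, -3.095, 0.0]
contact_force: [0.4, -0.8, -0.1]
opening: 0.0464
grip_force: 0.0
```

Emit:
{"op": "arm_command", "data": {"deltas": [[[0,0,0],[0,0,-1]],[[0,0,0],[0,0,-1]],[[0,0,0],[0,0,-1]],[[0,0,0],[0,0,-1]],[[0,0,0],[0,0,-1]]]}}

```text
t: 21.88
tcp_pos: [0.5437, 0.0634, 0.1808]
tcp_rot: [1.066, -2.955, 0.0]
contact_force: [0.1, 0.4, 0.8]
opening: 0.0009
grip_force: 0.0
```

Emit:
{"op": "arm_command", "data": {"deltas": [[[0,0,0],[0,0,-1]],[[0,0,0],[0,0,-1]],[[0,0,0],[0,0,-1]],[[0,0,0],[0,0,-1]]]}}

```text
t: 22.38
tcp_pos: [0.5436, 0.0635, 0.1808]
tcp_rot: [1.467, -2.778, 0.0]
contact_force: [-0.2, -1.1, -0.7]
opening: 0.0005
grip_force: 0.0
```

Run:
```python
from h import *
go(111,116,180,270)
s=snapshot("side");u,v=[int(a) for a in w2px(s,st(P,(.04,0,.1)))]
for t in("carved_face","tooth"): print(t,[(d["location"],d["score"]) for d in place_of(s,t)[:2]])
print(w2px(s,st(P,(.025,0,.113))),w2px(s,st(P,(-.025,0,.113))))
cv2.imwrite("pics/c7.png",cv2.resize(s["frame"][v-60:v+50,u-70:u+70,::-1],None,fx=5,fy=5,interpolation=2))
```

```text
t 22.38 now local mm [ -0.5   1.8 180.8] F [-0.2 -1.1 -0.7] j6 -2.57 open 0.0005 gf 0.0
turn [ 0.   -0.    0.07] shift [-4.57 -4.46  0.03]
carved_face [([301.6, 247.1], 0.62), ([259.9, 243.2], 0.39)]
tooth [([289.3, 251.6], 0.66), ([305.0, 278.7], 0.41)]
(np.float64(303.7666570217347), np.float64(246.7730927522218)) (np.float64(317.56659213777385), np.float64(253.63091404101198))
```

View pics/c7.png

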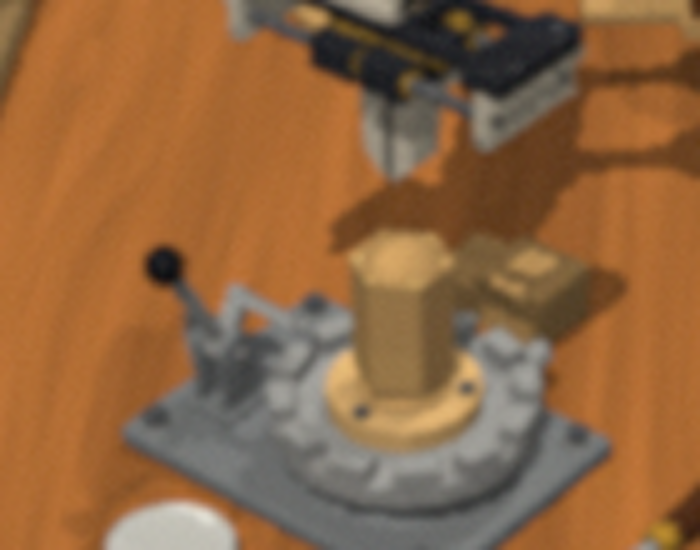

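The leaf face has gone from the front to the latch side; the latch is still open (ball at 163,265). Next I move round to the +y side of the ball.

Emit:
{"op": "arm_command", "data": {"deltas": [[[-0.9,-0.9,0],[0,0,0]],[[-0.9,-0.9,0],[0,0,0]],[[-0.9,-0.9,0],[0,0,0]],[[-0.95,-0.9,0],[0,0,0]],[[-0.95,-0.9,0],[0,0,0]]]}}

```text
t: 23.15
tcp_pos: [0.7025, 0.0949, 0.1807]
tcp_rot: [1.462, -2.781, 0.0]
contact_force: [0.4, -0.5, 1.6]
opening: 0.0006
grip_force: 0.0
```

Emit:
{"op": "arm_command", "data": {"deltas": [[[0,0,1],[0,0,0]],[[0,0,1],[0,0,0]],[[0,0,1],[0,0,0]],[[0,0,1],[0,0,0]],[[0,0,0.2],[0,0,0]]]}}

```text
t: 23.78
tcp_pos: [0.7003, 0.0946, 0.0735]
tcp_rot: [1.461, -2.777, -0.003]
contact_force: [0.7, 0.2, 0.2]
opening: 0.0005
grip_force: 0.0
```

Run:
```python
from h import *
go(111,94,77,270)
```

```text
t 23.77 now local mm [110.8 116.4  73.5] F [0.7 0.2 0.2] j6 -2.51 open 0.0005 gf 0.0
turn [ 0.05 -0.04  0.02] shift [ 0.9  -0.01 -0.14]
```

Emit:
{"op": "arm_command", "data": {"deltas": [[[0.7,0,0],[0,0,0]],[[0.3,0,0],[0,0,0]],[[0.3,0,0],[0,0,0]],[[0.3,0,0],[0,0,0]],[[0.3,0,0],[0,0,0]]]}}

```text
t: 24.4
tcp_pos: [0.6774, 0.0574, 0.0794]
tcp_rot: [-1.461, 2.772, -0.003]
contact_force: [1.9, 5.2, 4.2]
opening: 0.0007
grip_force: 2.7
```

Emit:
{"op": "arm_command", "data": {"deltas": [[[0.3,0,0],[0,0,0]],[[0.3,0,0],[0,0,0]],[[0.2,0,0],[0,0,0]],[[0.1,0,0],[0,0,0]]]}}

```text
t: 24.9
tcp_pos: [0.6615, 0.0362, 0.0755]
tcp_rot: [1.463, -2.779, -0.0]
contact_force: [-0.4, -0.6, -0.7]
opening: 0.0005
grip_force: 0.0
```

Emit:
{"op": "arm_command", "data": {"deltas": [[[-0.5,0,0],[0,0,0]],[[-1,0,0],[0,0,0]],[[-1,0,0],[0,0,0]]]}}

```text
t: 25.28
tcp_pos: [0.6981, 0.0898, 0.0757]
tcp_rot: [-1.464, 2.779, 0.0]
contact_force: [0.7, 0.5, -0.8]
opening: 0.0005
grip_force: 0.0
```

Run:
```python
from h import *
go(111,94,77,270)
s=snapshot("side");u,v=[int(a) for a in w2px(s,st(P,(.04,0,.1)))]
for t in("latch_ball","tooth"): print(t,[(d["location"],d["score"]) for d in place_of(s,t)[:2]])
print(w2px(s,st(P,(.11,-.012,.136))),w2px(s,st(P,(.069,0,.057))))
```

```text
t 25.27 now local mm [111.7 111.2  75.7] F [ 0.7  0.5 -0.8] j6 -2.52 open 0.0005 gf 0.0
turn [-0.    0.    0.04] shift [ 0.69  0.03 -0.05]
latch_ball [([283.1, 228.5], 0.54)]
tooth [([356.9, 297.7], 0.65), ([288.4, 259.4], 0.62)]
(np.float64(283.750679191962), np.float64(227.09113310483383)) (np.float64(292.6222131985847), np.float64(256.6968253111285))
```

Emit:
{"op": "arm_command", "data": {"deltas": [[[-0.5,0,-1],[0,0,0]],[[0,0,-1],[0,0,0]],[[0,0,-1],[0,0,0]],[[0,0,-1],[0,0,0]],[[0,0,0],[0,0,0]]]}}

```text
t: 26.05
tcp_pos: [0.7054, 0.0983, 0.1781]
tcp_rot: [-1.462, 2.777, -0.003]
contact_force: [0.1, -1.0, -0.3]
opening: 0.0003
grip_force: 0.0
```

Run:
```python
from h import *
s=snapshot("side");u,v=[int(a) for a in w2px(s,st(P,(.04,0,.1)))]
print([(t,[(d["location"],d["score"]) for d in place_of(s,t)[:1]]) for t in("latch_ball","carved_face","wax_tin","offcut","gouge_wide")])
cv2.imwrite("pics/c8.png",cv2.resize(s["frame"][v-60:v+50,u-70:u+70,::-1],None,fx=5,fy=5,interpolation=2))
```

```text
[('latch_ball', [([285.1, 227.0], 0.52)]), ('carved_face', [([303.1, 246.3], 0.97)]), ('wax_tin', [([263.1, 304.8], 0.69)]), ('offcut', [([331.6, 249.2], 0.68)]), ('gouge_wide', [([355.7, 297.4], 0.82)])]
```

View pics/c8.png

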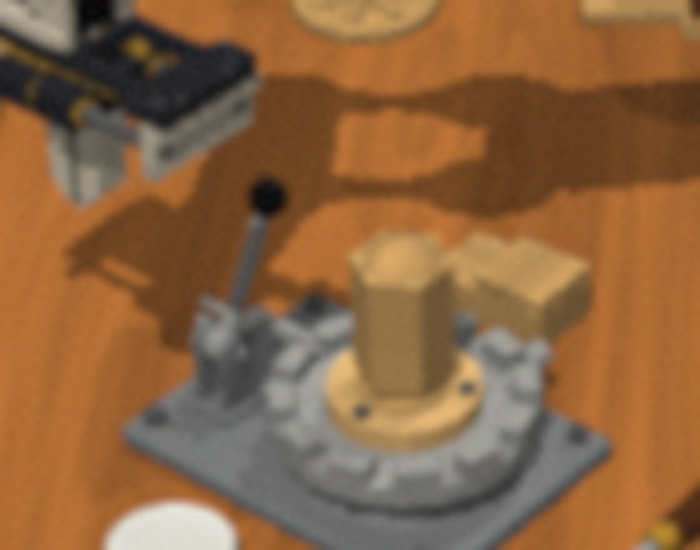

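The latch is back at its locked position (ball at 267,196, as at the start), the tooth is down in its slot, the blank is turned, and nothing else has moved.

```bash
python3 -c "
from cell import *
print(sign_off())"
```

```text
the job is handed in; nothing more can be done
None
```

The job is handed in: the latch was opened, the blank turned half round so the leaf face is at the latch side, and the latch snapped back to locked. The last picture shows the bystanders around the stand where they lay, but the result is not confirmed, since `sign_off()` returned no verdict. The gripper also sat about 40 mm higher than the arm reported, so I set heights from the camera.

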